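# Slide the pickle jar under the lid press and hold the cam lever at the top

## Robot

A 6-joint arm with a two-finger parallel gripper is mounted at the origin on the work surface. World frame = base frame: x ahead of the robot, y to its left, z up, the work surface at z = 0. Lengths are in mm, angles in rad, forces in N, time in s.
With the tool pointing down it reaches from about 325 to 900 mm from the base axis. Payload 6.1 kg.
Tool frame: the origin (TCP) lies between the finger pads, 19 mm behind the fingertips; this is the grasp point; z points along the fingers, y is the line along which they close (so a half turn about z gives the same grasp; the last joint's range is limited). The gripper opens to 85 mm and grips with 20 to 120 N. Pads are 22 mm wide; open, the fingers measure 114 mm over their backs; the gripper's body (76 mm by 85 mm) begins 54 mm behind the grasp point. The pads swing forward as they close: fully open they stand 13 mm farther back than shut.
Start: joints at [-0.126, 0.22, 1.526, -0, 1.395, -0.126], TCP at [624.993, -0.003, 250] pointing down, gripper open.
Joint ranges: [-2.98, 2.98], [-0.91, 2.08], [0.09, 2.57], [-1.24, 4.39], [0.2, 2.65], [-2.68, 2.68]. Speed limits (rad/s): [2.57, 2.57, 3.01, 3.14, 3.14, 3.14].

## Interface

Orientations are given as a unit quaternion [x, y, z, w].
In Python, from rig import bot gives the robot as it stands.
- The arm moves only by the tool arm_command, never from a script. Its argument "rows" is a list of rows, each an object with "angular": the turn, a rotation vector about the world's x, y, z in degrees, a list of three; "slide": the shift along the world's x, y, z in mm, a list of three; "hand": the finger opening in mm, from 0 to 85.4. In form: [{"angular": [wx, wy, wz], "slide": [dx, dy, dz], "hand": hand}, ...]. A call has 1 to 12 rows; each row is the pose to reach, as a shift and turn from the pose commanded when the call began; what a row does not reach only later rows make up. A row lasts 1/8 s, in which the tool goes at most 62.5 mm and 10.7 degrees, less where a joint would pass 70% of its speed; a pose out of reach is approached as far as the arm can. A call with a gripper value outside its range is refused whole. The fingers move at their own pace and stop on an object; the grip force is fixed at half the most. Time passes only in rows, so rows that repeat a pose let the fingers close. It gives the time, the measured TCP pose, the force, the opening and the grip force at its end, in the units of the state.
- bot.observe(): the state, without advancing time (a new reading comes with each control period).
- bot.snapshot(name): name is "scene" or "side" or "wrist"; returns a dict with "color" (420x560x3 uint8, red, green, blue), "depth" (420x560 float32, mm along the optical axis (not along the pixel's ray), 0 where there is no reading), "intrinsics" (3x3 intrinsics, pixels), "R" (3x3) and "t" (3): a world point X has camera coordinates R X + t; the wrist camera has in their place "hand_eye" (4x4, takes a point from camera to tool coordinates, whose origin is the TCP and whose axes are the flange's). Camera axes: x right, y down, z forward; pixel columns grow to the right and rows downward; lengths in mm; the calibration is good to about 2 mm. A picture is of the moment at which its call begins: read the wrist's pose just before it.
- bot.job_done(): hands the job in; it is judged then, once.
The state is a dict: "clock": time; "joint_pos": joint angles; "qd": joint speeds; "effort": joint torques, N m; "tcp_pos": TCP position; "tool_rot": TCP orientation; "ft_force": force on the tool from outside, world axes, zero at the start; "moment": the same for the moment, N m; "finger_gap": finger opening in mm; "finger_force": force on a finger pad.
Only numpy, scipy, OpenCV 4.12 (cv2) and the standard library are available. Lean on these libraries where they do the work, as an engineer would, in place of code of your own. Each camera call takes 0.05 s, during which the arm holds its last target. There are 200 camera calls.

## Task

Slide the carrier with the pickle jar along its rail until it clicks into the detent under the press head. Then swing the red-handled cam lever up to its highest lift point (lever straight up, in line with the green mark on the press head), so that the jar is raised and its lid pressed against the rubber pad, and finish while still holding the lever there with the gripper: it springs back if let go. Leave everything else on the counter where it stands.

Things in the scene. Friction and masses are not known exactly. Their poses are not given: they have to be found in the camera images.
- press: Fixed jar press: white base, two steel rails along its y, a press head on two posts (115 x 80 mm plate, z 163 to 175 mm, over the station). Origin on the counter under the rails' middle line; x points away from the robot (turned up to 0.2 rad), y along the rails the way the carrier must go, z up. The base spans x -60 to 60, y -270 to 150 mm; the rails' top is at z 38 mm.
- press_station (a point): The press station in the middle under the press head: where the middle of the jar's underside stands when the carrier is in its detent; 46 mm above the counter, at x = 0, y = +50 mm of the press. A brass spring plunger on the far side makes the detent.
- carrier (a joint): Carrier's position along press +y (m): 0 at the rail's right end, 0.160 in the detent under the head, 0.200 at the far stop (too far). Starts at 0.01 to 0.09. Slides with about 1 N of friction; entering or leaving the detent takes about 4 N; let go within about 4 mm of its middle, it is drawn to within 2 mm and stays.
- carrier_grip (a point): Top centre of the carrier's blue upright post, 118 mm above the counter; 18 mm thick along press x, 24 mm along y, free over its upper 70 mm. It stands 100 mm behind the jar's axis, so at press x = 0, y = -50 mm in the detent. Pinch it from above with fingers closing along press x, TCP 20 mm below this point, or push it.
- cam_lever (a joint): Angle of the cam lever about press +x (rad): 0 level, pointing to press +y; 1.571 straight up in line with the green mark on the press head = highest lift (jar raised 12 mm, pressed on the pad); stop at 2.1, past the top, where the lift drops again. Starts at 0 to 0.2. Raising it takes 2 to 6 N at the handle; a return spring drops it to about 0.3 unless held.
- lever_grip (a point): Middle of the lever's red round handle, a level bar 14 mm thick, 50 mm long along press -x (towards the robot), 110 mm from the pivot axis. Fingers closing along press y can pinch it from above and keep pointing down while it goes round (it turns in the grip). It is 60 mm above the counter at 0 rad, 170 mm at the top.
- lever_pivot (a point): Point on the lever's pivot axis (parallel to press x) in the plane of the handle's middle, 60 mm above the counter, at x = -105, y = +50 mm of the press. lever_grip runs on a circle of 110 mm radius about it in the press's y-z plane.
- jar: Small green pickle jar with a yellow lid, 64 mm wide, 85 mm high, 0.18 to 0.35 kg, standing in the carrier's white collar (18 mm high), which guides it: it rides along and can only rise. Origin in the middle of its underside.
- pad: Black rubber pad, 56 mm wide, sprung under the press head; origin in the middle of its underside, 139 mm above the counter, 8 mm above the lid when the jar stands in the carrier. It gives about 4 mm when the cam is at its highest.
- mustard: Bystander: small amber jar with a red lid, 48 mm wide, 65 mm high, in the white tray at the far side of the press.
- lids: Bystander: stack of two brass lids, 58 mm wide, 24 mm high, in the same tray.
- spoon: Bystander: spoon 160 mm long lying on the counter on the near side of the press base, along the rail.
- juice: Bystander: amber bottle with a green cap, 68 mm wide, 190 mm high, to the left.
- bowl: Bystander: blue bowl, 90 mm wide, 45 mm high, to the left.
- tin: Bystander: tin with a red label, 68 mm wide, 100 mm high, to the right.
- tub: Bystander: open white tub, 84 mm wide, 70 mm high, to the right.

How it is judged (in metres and radians):
On the way, in this order (a step that is already met when the one before it is completed fails the run):
1. the carrier sits in the detent under the press head (joint within 3 mm of 0.160), the lever still down (value of joint carrier between 0.157 and 0.163 m and value of joint cam_lever below 0.5 rad), for 0.3 s.
2. the lever stands at its highest lift point (within 0.12 rad of 1.57) with the jar's lid pressed on the pad (value of joint cam_lever between 1.45 and 1.69 rad and value of joint carrier between 0.157 and 0.163 m and contact force between jar and pad above 3 N), for 0.2 s.
At the end, for the whole second after the job is handed in: The fingers are holding the lever (more than 0.5 N) at rest within 0.12 rad of straight up, the carrier is within 3 mm of its detent, and the jar's lid is pressed on the pad with more than 3 N (all of step 2 and contact force between the fingers and cam_lever above 0.5 N and velocity of joint cam_lever between -0.15 and 0.15 rad/s); the arm keeps its last pose, push and grip.
It fails at once if a bystander (mustard jar, lids, spoon, bottle, bowl, tin or tub) is moved by more than 30 mm (distance of any of mustard, lids, spoon, juice, bowl, tin, tub from where it was at the start of the episode above 0.03 m).
It also fails if it takes over 46 s, if anything falls off the work surface, if the arm or the gripper's body presses on something with over 40 N, if the wrist force passes 120 N, or if a joint passes its speed limit or range.

## Working session

There is one attempt and no reset: what is moved stays moved. The work goes in short steps, Python scripts to look and compute and a tool call to move; the robot and the scene stay as the last step left them, time stands still between calls to the robot, and variables do not carry over. Pictures are saved under pics/ and viewed, at most 10 in all, crops included, and the job is handed in when it is done.

Besides the shell and the picture viewer there is one more tool, called after ">>>" as name([rows], argument=value, ...), one row to a line, values as JSON. arm_command: Moves the arm, as the interface text tells. Its arguments: {"type":"object","properties":{"rows":{"type":"array"}},"required":["rows"]}

```bash
mkdir -p pics
cat > h.py <<'E'
import numpy as np, cv2
from rig import bot
def snap(n):
    s=bot.snapshot(n); return s
def cloud(s):
    d=s["depth"]; K=np.array(s["intrinsics"]); v,u=np.indices(d.shape)
    P=np.stack([(u-K[0,2])/K[0,0]*d,(v-K[1,2])/K[1,1]*d,d],-1)
    return (P-np.array(s["t"]))@np.array(s["R"])
def save(s,f): cv2.imwrite("pics/"+f,cv2.cvtColor(s["color"],cv2.COLOR_RGB2BGR))
E
python3 - <<'E'
from h import *
o=bot.observe();print(o)
for n in("scene","side"):
    s=snap(n);save(s,n+".png");np.savez(n+".npz",**s)
    print(n,np.array(s["R"]).round(3).tolist(),s["t"],s["intrinsics"])
    P=cloud(s);ok=s["depth"]>0
    H=cv2.cvtColor(s["color"],cv2.COLOR_RGB2HSV)
    for nm,lo,hi in(("red",(0,150,80),(8,255,255)),("red2",(172,150,80),(180,255,255)),("blue",(100,120,60),(130,255,255)),("yellow",(22,130,120),(35,255,255)),("green",(45,100,60),(85,255,255))):
        m=cv2.inRange(H,lo,hi);k,l,st,c=cv2.connectedComponentsWithStats(m)
        for i in range(1,k):
            if st[i,4]>40:
                q=P[(l==i)&ok]; 
                if len(q): print(nm,st[i],np.median(q,0).round(),np.percentile(q,2,0).round(),np.percentile(q,98,0).round())
E
```

```text
{'clock': 0.0, 'joint_pos': array([-1.26108176e-01,  2.21201832e-01,  1.52761854e+00, -1.60272240e-05,
        1.39471418e+00, -1.26127387e-01]), 'qd': array([ 8.11761855e-04,  9.41510934e-05,  2.19028298e-03,  1.43672980e-04,
       -4.25989214e-05, -9.05597185e-04]), 'effort': array([-5.06932320e-04, -4.96913910e+01, -3.89390445e+01, -4.46828235e-04,
        1.12446505e-02,  2.49123751e-06]), 'tcp_pos': array([6.24424581e+02, 5.90011961e-02, 2.48910336e+02]), 'tool_rot': array([ 7.07098658e-01,  7.07114238e-01, -6.00987271e-04, -7.62637092e-04]), 'ft_force': array([ 0.00072898, -0.56283612, -0.17011005]), 'moment': array([-0.0123505 ,  0.05091966,  0.028316  ]), 'finger_force': 0.0, 'finger_gap': 85.86609060378804}
scene [[0.639, 0.769, -0.013], [0.45, -0.388, -0.804], [-0.624, 0.508, -0.594]] [-385.31522704 -193.35885141 1735.76947161] [[444.11487088   0.         279.15791619]
 [  0.         444.11487088 210.89042793]
 [  0.           0.           1.        ]]
red [ 47  78  21  32 389] [-869. -175.   62.] [-890. -198.  -12.] [-854. -146.  132.]
red [ 21 142  16  35 131] [-532. -43
[... 1771 characters left out ...]
 210.  62.] [515. 218.  71.]
red [332 230  18  15 215] [ 684. -140.   69.] [ 670. -156.   47.] [ 707. -116.   73.]
red [323 367  37  27 531] [ 420. -438.   44.] [ 410. -449.   22.] [ 453. -402.   65.]
blue [  0   3  14  43 317] [ 321. 1845.  242.] [ 286. 1830.  185.] [ 339. 1860.  343.]
blue [299 229  10  27 228] [ 582. -127.   89.] [ 579. -133.   53.] [ 592. -111.  120.]
yellow [269 199  24  20 373] [584. -27. 131.] [564. -48. 110.] [618.   6. 134.]
green [181 130  10   8  67] [544. 386. 187.] [534. 378. 177.] [556. 403. 193.]
green [269 215  24  20 317] [572. -42.  93.] [561. -51.  67.] [602. -15. 110.]
green [473 406  37  14 293] [ 490. -658.  179.] [ 487. -671.  143.] [ 497. -637.  197.]
```

View pics/scene.png

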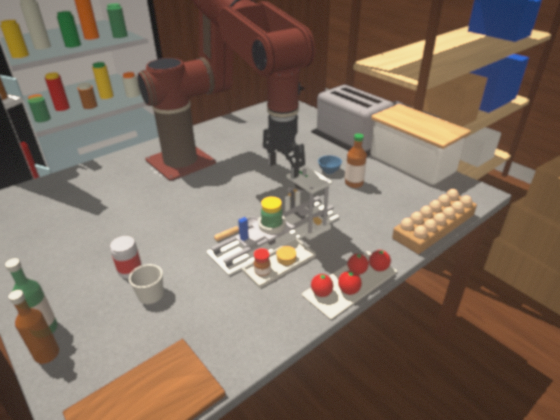

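View pics/side.png

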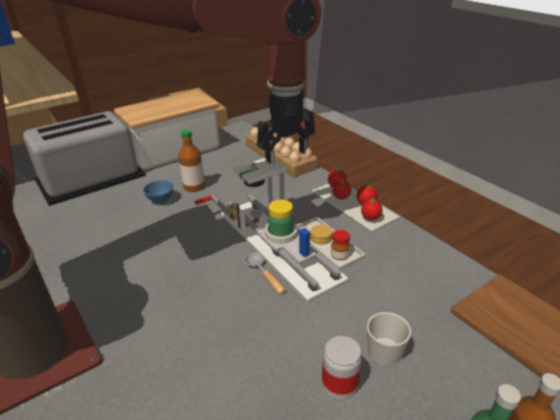

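The scene view shows the press, with the jar lid at (271,205), the blue post at (243,228) and the head plate at (310,180). The side view shows the handle at (203,200), the post at (304,242) and the plate at (260,170).

Run:
```python
from h import *
def ray(s,uv,z):
    K=np.array(s["intrinsics"]);R=np.array(s["R"]);t=np.array(s["t"])
    d=R.T@np.linalg.inv(K)@np.array([uv[0],uv[1],1.]);c=-R.T@t
    return c+d*(z-c[2])/d[2]
for n in("scene","side"):
    s=dict(np.load(n+".npz"));P=cloud(s);ok=s["depth"]>0
    H=cv2.cvtColor(s["color"],cv2.COLOR_RGB2HSV)
    x,y,z=P[...,0],P[...,1],P[...,2]
    m=ok&(z>169)&(z<181)&(x>500)&(x<720)&(y>-60)&(y<130)&(H[...,1]<90)
    q=P[m][:,:2].astype(np.float32);print(n,"plate",m.sum(),cv2.minAreaRect(q),q.mean(0), z[m].mean())
    np.save(n+"_pl.npy",q)
    roi=(x>480)&(x<720)&(y>-200)&(y<60)&ok
    m=cv2.inRange(H,(105,120,30),(130,255,255))>0
    m[:, :]&=True
    k,l,st,c=cv2.connectedComponentsWithStats(m.astype(np.uint8))
    for i in range(1,k):
        if st[i,4]>60 and st[i,1]>150:
            X,Y,W,Hh,_=st[i];q=P[(l==i)&ok]
            print(n,"post",st[i],[ray(s,(X+W/2-.5,Y+dy),118).round(1)for dy in(0,3,6)],np.median(q[q[:,2]>114],0))
    m=(cv2.inRange(H,(20,110,80),(35,255,255))>0)&roi&(z>110)
    q=P[m];top=q[(q[:,2]>127)];print("lid",len(top),top.mean(0),cv2.minEnclosingCircle(top[:,:2].astype(np.float32)))
    ys,xs=np.nonzero(m);print(xs.min(),xs.max(),ys.min(),ys.max(),"left-right mid ray",ray(s,((xs.min()+xs.max())/2,ys.min()+7),131))
    # white base: points z ~ low, rails z~38
    m=roi&(z>30)&(z<42)&(H[...,1]<60)
    print("rails",m.sum())
s=snap("wrist");save(s,"wrist0.png");np.savez("wrist.npz",**s);print(s["hand_eye"],s["intrinsics"])
s=dict(np.load("side.npz"));cv2.imwrite("pics/sc.png",cv2.resize(cv2.cvtColor(s["color"][140:310,180:360],cv2.COLOR_RGB2BGR),None,fx=3.5,fy=3.5,interpolation=2))
```

```text
scene plate 445 ((617.4103393554688, 96.77803039550781), (66.1699447631836, 116.42794036865234), 89.98087310791016) [629.4838  94.4828] 175.51867437806757
lid 205 [594.15572972 -20.3433856  131.76062967] ((591.7512817382812, -20.50595474243164), 30.766185760498047)
262 281 197 212 left-right mid ray [599.30212751 -23.1925036  131.        ]
rails 469
side plate 589 ((613.6519165039062, 95.99500274658203), (69.761474609375, 115.74388122558594), 87.49606323242188) [609.10876  89.22973] 175.60494179687828
side post [299 229  10  27 228] [array([ 589.3, -114.6,  118. ]), array([ 582.3, -123.7,  118. ]), array([ 575.4, -132.6,  118. ])] [ 583.78176435 -123.20513706  118.56560356]
lid 276 [590.28818216 -21.96337228 131.7230233 ] ((592.9955444335938, -20.00247573852539), 30.789241790771484)
269 292 199 218 left-right mid ray [591.14234045 -20.62549763 131.        ]
rails 573
[[ 6.85964386e-04 -9.46559538e-01 -3.22528404e-01  8.26918134e+01]
 [ 9.99999617e-01  4.73813373e-04  7.36281064e-04 -1.47098478e-01]
 [-5.44115593e-04 -3.22528785e-01  9.46559500e-01 -1.23772080e+02]
 [ 0.00000000e+00  0.00000000e+00  0.00000000e+00  1.00000000e+00]] [[296.70683552   0.         280.05376177]
 [  0.         296.70683552 208.19857184]
 [  0.           0.           1.        ]]
```

View pics/wrist0.png

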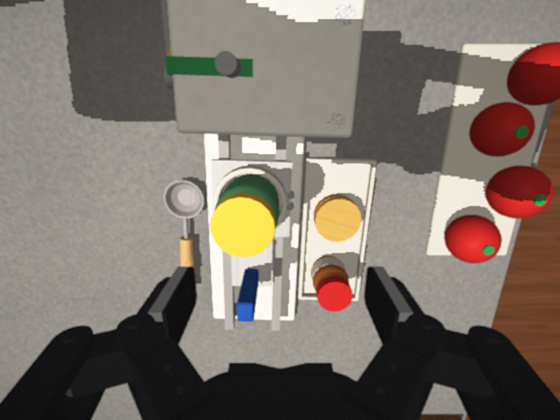

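View pics/sc.png

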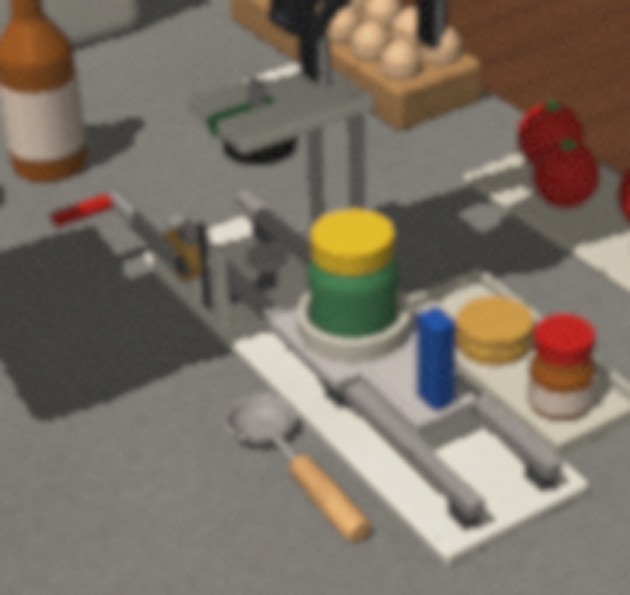

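The wrist view shows the lid at (243,225), the post at (248,280), the rails at x≈228 and 288, and the plate edge near y=135. I'll fit the yaw from the wrist depth.

Run:
```python
from h import *
from scipy.spatial.transform import Rotation as Ro
s=dict(np.load("wrist.npz"));o=bot.observe()
d=s["depth"];K=s["intrinsics"];v,u=np.indices(d.shape)
P=np.stack([(u-K[0,2])/K[0,0]*d,(v-K[1,2])/K[1,1]*d,d],-1)
T=s["hand_eye"];P=P@T[:3,:3].T+T[:3,3];P=P@Ro.from_quat(o["tool_rot"]).as_matrix().T+o["tcp_pos"]
ok=d>0;x,y,z=P[...,0],P[...,1],P[...,2];H=cv2.cvtColor(s["color"],cv2.COLOR_RGB2HSV)
def line(q,ax):
    q=q[:,:2];vx,vy,a,b=cv2.fitLine(q.astype(np.float32),cv2.DIST_HUBER,0,.01,.01).ravel();print("  dir",vx,vy,"pt",a,b)
m=(cv2.inRange(H,(20,110,80),(35,255,255))>0)&ok&(z>127)&(z<136);print("lid",cv2.minEnclosingCircle(P[m][:,:2].astype(np.float32)),P[m].mean(0))
m=(cv2.inRange(H,(105,120,30),(130,255,255))>0)&ok
q=P[m];print("post",len(q),q[:,2].max());t=q[q[:,2]>114];print(cv2.minAreaRect(t[:,:2].astype(np.float32)),t.mean(0))
m=ok&(z>170)&(z<180)&(H[...,1]<60);q=P[m];print("plate",cv2.minAreaRect(q[:,:2].astype(np.float32)))
# front edge and side edges of plate
c=np.arange(190,345);e=[]
for cc in c:
    r=np.nonzero(m[:,cc])[0]
    e.append(P[r.max(),cc])
print("front edge");line(np.array(e),0)
for nm,f in(("left",np.min),("right",np.max)):
    e=[P[r,f(np.nonzero(m[r])[0])] for r in range(5,125) if m[r].any()]
    print(nm);line(np.array(e),1)
m=ok&(z>33)&(z<43)&(y<-130)&(y>-210)&(x>540)&(x<640);q=P[m]
for lo,hi in((-1,0),(0,1)):
    mx=np.median(q[:,0]);k=q[(q[:,0]<mx) if lo<0 else (q[:,0]>=mx)];print("rail",len(k),k.mean(0));line(k,1)
# white base edges at low z
w=ok&(z<28)&(z>3)&(H[...,2]>190)&(H[...,1]<40)&(y<-100)&(x<660)
for nm,f in(("baseL",np.min),("baseR",np.max)):
    e=[P[r,f(np.nonzero(w[r])[0])] for r in range(d.shape[0]) if w[r].sum()>5]
    if len(e)>5: print(nm,len(e),np.mean(e,0));line(np.array(e),1)
```

```text
lid ((591.2910766601562, -18.150548934936523), 28.979555130004883) [591.55634399 -16.57219405 130.99208453]
post 775 119.79969619010438
((588.2252197265625, -117.02935791015625), (21.9132137298584, 16.822879791259766), 88.3578109741211) [ 588.32945713 -115.71117517  117.57265786]
plate ((614.3336181640625, 103.69440460205078), (77.59339141845703, 117.75827026367188), 88.5687484741211)
front edge
  dir 0.999599 -0.028316861 pt 615.8796 65.40237
left
  dir 0.029615795 0.99956137 pt 558.9647 106.61595
right
  dir 0.033065684 0.9994532 pt 672.2084 106.75379
rail 456 [ 555.36156962 -169.02471094   37.93774577]
  dir 0.029175984 0.9995743 pt 555.3826 -168.21147
rail 456 [ 617.3777421  -167.64525874   38.02827398]
  dir 0.006452591 0.9999792 pt 619.02423 -168.56068
baseL 70 [ 531.27881397 -156.8739404    11.10202791]
  dir 0.02852287 0.99959314 pt 528.986 -154.82317
baseR 70 [ 653.2192244  -157.20145525   10.26625615]
  dir 0.16040851 0.9870507 pt 651.6693 -159.49367
```

>>> arm_command([
  {"angular": [0,0,-1.7],"slide": [-18,-59,0],"hand": 50},
  {"angular": [0,0,-1.7],"slide": [-37,-118,0],"hand": 50},
  {"angular": [0,0,-1.7],"slide": [-37,-118,-20],"hand": 50},
  {"angular": [0,0,-1.7],"slide": [-37,-118,-60],"hand": 50},
  {"angular": [0,0,-1.7],"slide": [-37,-118,-90],"hand": 50},
  {"angular": [0,0,-1.7],"slide": [-37,-118,-90],"hand": 50},
])

```text
clock: 0.9
tcp_pos: [585.6, -116.4, 156.1]
tool_rot: [0.717, 0.697, -0.002, -0.003]
ft_force: [-0.3, 0.5, 0.6]
finger_gap: 50.0
finger_force: 0.0
```

Run:
```python
from h import *
o=bot.observe();print(o["tcp_pos"],o["ft_force"]);s=snap("wrist");save(s,"w1.png")
```

```text
[ 585.64321626 -116.41064911  156.11133231] [-0.32434744  0.52958133  0.55360334]
```

View pics/w1.png

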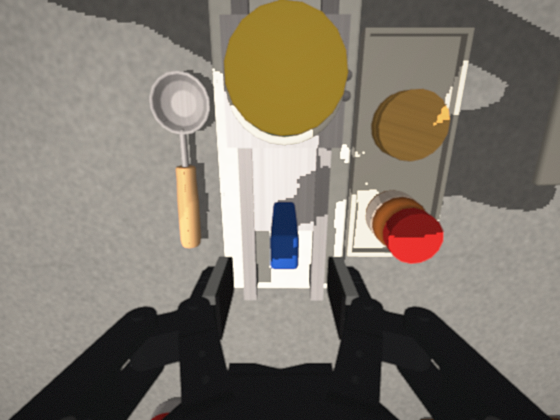

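The post at (285,235) is centred between the fingers at about x=280, so I shift 2 mm in +x and descend.

>>> arm_command([
  {"angular": [0,0,0],"slide": [2,-1,-20],"hand": 50},
  {"angular": [0,0,0],"slide": [2,-1,-40],"hand": 50},
  {"angular": [0,0,0],"slide": [2,-1,-58],"hand": 50},
  {"angular": [0,0,0],"slide": [2,-1,-58],"hand": 10},
  {"angular": [0,0,0],"slide": [2,-1,-58],"hand": 10},
  {"angular": [0,0,0],"slide": [2,-1,-58],"hand": 10},
  {"angular": [0,0,0],"slide": [2,-1,-58],"hand": 10},
])

```text
clock: 1.82
tcp_pos: [587.9, -118.8, 101.6]
tool_rot: [0.718, 0.697, -0.001, -0.002]
ft_force: [-8.3, 0.1, -0.0]
finger_gap: 17.2
finger_force: 59.5
```

>>> arm_command([
  {"angular": [0,0,0],"slide": [0.3,12,0],"hand": 10},
  {"angular": [0,0,0],"slide": [0.7,24,0],"hand": 10},
  {"angular": [0,0,0],"slide": [1,36,0],"hand": 10},
  {"angular": [0,0,0],"slide": [1.4,48,0],"hand": 10},
  {"angular": [0,0,0],"slide": [1.7,60,0],"hand": 10},
  {"angular": [0,0,0],"slide": [2.1,72,0],"hand": 10},
  {"angular": [0,0,0],"slide": [2.4,84,0],"hand": 10},
  {"angular": [0,0,0],"slide": [2.8,96,0],"hand": 10},
  {"angular": [0,0,0],"slide": [3.1,106,0],"hand": 10},
  {"angular": [0,0,0],"slide": [3.3,112,0],"hand": 10},
  {"angular": [0,0,0],"slide": [3.3,112,0],"hand": 10},
])

```text
clock: 3.2
tcp_pos: [591.3, -6.9, 101.6]
tool_rot: [0.717, 0.697, -0.002, -0.001]
ft_force: [-8.5, -2.8, -0.0]
finger_gap: 17.1
finger_force: 59.4
```

Next, small steps watching the force for the detent.

>>> arm_command([
  {"angular": [0,0,0],"slide": [0.1,3,0],"hand": 10},
  {"angular": [0,0,0],"slide": [0.1,3,0],"hand": 10},
])

```text
clock: 3.45
tcp_pos: [591.3, -4.3, 101.6]
tool_rot: [0.717, 0.697, -0.002, -0.001]
ft_force: [-8.0, -1.0, -0.0]
finger_gap: 17.0
finger_force: 59.5
```

>>> arm_command([
  {"angular": [0,0,0],"slide": [0.1,3,0],"hand": 10},
  {"angular": [0,0,0],"slide": [0.1,3,0],"hand": 10},
])

```text
clock: 3.7
tcp_pos: [591.4, -0.8, 101.6]
tool_rot: [0.718, 0.697, -0.002, -0.002]
ft_force: [-8.1, 0.2, -0.4]
finger_gap: 17.0
finger_force: 59.5
```

>>> arm_command([
  {"angular": [0,0,0],"slide": [0.1,3,0],"hand": 10},
  {"angular": [0,0,0],"slide": [0.1,3,0],"hand": 10},
])

```text
clock: 3.95
tcp_pos: [591.6, 2.8, 101.6]
tool_rot: [0.717, 0.697, -0.001, -0.002]
ft_force: [-7.9, 2.8, -0.8]
finger_gap: 17.3
finger_force: 59.5
```

>>> arm_command([
  {"angular": [0,0,0],"slide": [0.1,2,0],"hand": 10},
  {"angular": [0,0,0],"slide": [0.1,2,0],"hand": 10},
])

```text
clock: 4.2
tcp_pos: [591.6, 4.5, 101.6]
tool_rot: [0.717, 0.697, -0.001, -0.002]
ft_force: [-8.1, 1.7, -0.5]
finger_gap: 17.3
finger_force: 59.5
```

>>> arm_command([
  {"angular": [0,0,0],"slide": [0,1.5,0],"hand": 10},
  {"angular": [0,0,0],"slide": [0,1.5,0],"hand": 10},
])

```text
clock: 4.45
tcp_pos: [591.7, 5.7, 101.6]
tool_rot: [0.717, 0.697, -0.002, -0.002]
ft_force: [-9.0, 1.1, -0.9]
finger_gap: 17.2
finger_force: 59.5
```

>>> arm_command([
  {"angular": [0,0,0],"slide": [0,1.5,0],"hand": 10},
  {"angular": [0,0,0],"slide": [0,1.5,0],"hand": 10},
])

```text
clock: 4.7
tcp_pos: [591.7, 6.8, 101.6]
tool_rot: [0.717, 0.697, -0.002, -0.001]
ft_force: [-8.1, -1.8, -1.1]
finger_gap: 17.2
finger_force: 59.4
```

>>> arm_command([
  {"angular": [0,0,0],"slide": [0,0,0],"hand": 50},
  {"angular": [0,0,0],"slide": [0,0,0],"hand": 50},
  {"angular": [0,0,0],"slide": [0,0,0],"hand": 50},
  {"angular": [0,0,0],"slide": [0,-1,30],"hand": 50},
  {"angular": [0,0,0],"slide": [0,-1,75],"hand": 50},
  {"angular": [0,0,0],"slide": [0,-1,120],"hand": 50},
  {"angular": [0,0,0],"slide": [0,-1,150],"hand": 50},
  {"angular": [0,0,0],"slide": [0,-1,150],"hand": 50},
])

```text
clock: 5.7
tcp_pos: [595.7, 5.8, 255.9]
tool_rot: [0.717, 0.697, 0.002, 0.003]
ft_force: [-0.2, 0.2, -0.2]
finger_gap: 49.7
finger_force: 0.0
```

Run:
```python
from h import *
o=bot.observe();print(o["tcp_pos"],o["ft_force"])
for n in("side","scene"):
    s=snap(n);P=cloud(s);ok=s["depth"]>0;H=cv2.cvtColor(s["color"],cv2.COLOR_RGB2HSV)
    q=P[(cv2.inRange(H,(20,110,80),(35,255,255))>0)&ok&(P[...,2]>127)&(P[...,2]<136)&(P[...,0]>500)&(P[...,0]<700)]
    if len(q):print("lid",len(q),q.mean(0),cv2.minEnclosingCircle(q[:,:2].astype(np.float32)))
    q=P[(cv2.inRange(H,(105,120,30),(130,255,255))>0)&ok&(P[...,2]>114)&(P[...,2]<122)&(P[...,0]>500)&(P[...,0]<700)]
    if len(q):print("post",len(q),q.mean(0))
    h=((H[...,0]<8)|(H[...,0]>172))&(H[...,1]>120)&ok&(P[...,0]>450)&(P[...,0]<540)&(P[...,1]>150)&(P[...,1]<260);q=P[h]
    if len(q):print("handle",len(q),q.mean(0),q.min(0),q.max(0))
    m=(cv2.inRange(H,(95,90,30),(125,255,255))>0)&ok&(P[...,2]>5)&(P[...,2]<55)&(P[...,0]>250)&(P[...,0]<700)&(P[...,1]>150);q=P[m]
    if len(q):print("bowl",q.mean(0),q.min(0),q.max(0))
    if n=="side":save(s,"s2.png")
```

```text
[595.72779918   5.80392472 255.91995527] [-0.18042994  0.17520264 -0.23082887]
lid 86 [586.0950878   89.53368341 131.02259931] ((591.5511474609375, 99.41351318359375), 26.33013153076172)
post 38 [590.08274345   2.2492122  117.74806096]
handle 73 [494.27433534 213.96785993  66.50089921] [471.81635102 207.62006459  59.00299973] [518.46129446 223.49684241  72.55176659]
bowl [433.75734731 391.6892381   30.70387069] [389.50468587 336.42014825  10.17250026] [472.96587991 430.23475943  50.03304338]
lid 42 [603.71745093  85.31129898 131.36095431] ((598.8284301757812, 90.68032836914062), 20.8707332611084)
post 32 [594.13368367   4.06251424 117.7284795 ]
bowl [ 318.08935958 1804.37043484   34.40306665] [250.58089145 353.87522002   5.18560537] [ 469.40191781 2196.44769945   52.3505748 ]
```

View pics/s2.png

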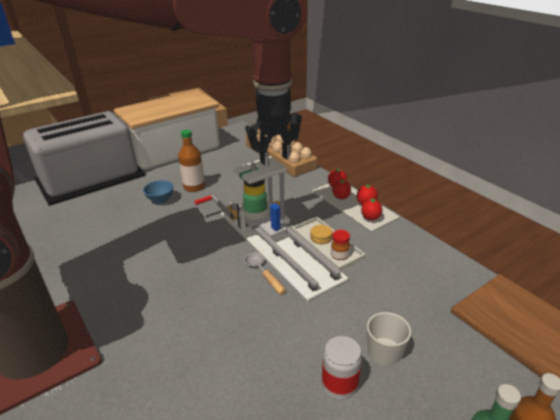

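The side view shows the carrier under the head (post at (276,217)), the jar under the plate, and the handle at (203,200). Next I move above the handle.

>>> arm_command([
  {"angular": [0,0,10],"slide": [-20,20,0],"hand": 50},
  {"angular": [0,0,20],"slide": [-45,45,0],"hand": 50},
  {"angular": [0,0,30],"slide": [-75,75,0],"hand": 50},
  {"angular": [0,0,40],"slide": [-101,105,0],"hand": 50},
  {"angular": [0,0,50],"slide": [-101,140,0],"hand": 50},
  {"angular": [0,0,60],"slide": [-101,175,0],"hand": 50},
  {"angular": [0,0,70],"slide": [-101,210,0],"hand": 50},
  {"angular": [0,0,80],"slide": [-101,210,-30],"hand": 50},
  {"angular": [0,0,90],"slide": [-101,210,-70],"hand": 50},
  {"angular": [0,0,90],"slide": [-101,210,-110],"hand": 50},
  {"angular": [0,0,90],"slide": [-101,210,-110],"hand": 50},
])

```text
clock: 7.18
tcp_pos: [488.6, 214.9, 136.6]
tool_rot: [0.015, 1.0, -0.002, -0.005]
ft_force: [-0.2, 0.7, 0.3]
finger_gap: 49.7
finger_force: 0.0
```

Run:
```python
from h import *
from scipy.spatial.transform import Rotation as Ro
o=bot.observe();print(o["tcp_pos"],o["tool_rot"],o["ft_force"]);s=snap("wrist");save(s,"w2.png")
d=s["depth"];K=s["intrinsics"];v,u=np.indices(d.shape)
P=np.stack([(u-K[0,2])/K[0,0]*d,(v-K[1,2])/K[1,1]*d,d],-1)
T=np.array(s["hand_eye"]);P=P@T[:3,:3].T+T[:3,3]
H=cv2.cvtColor(s["color"],cv2.COLOR_RGB2HSV);W=P@Ro.from_quat(o["tool_rot"]).as_matrix().T+o["tcp_pos"]
m=((H[...,0]<8)|(H[...,0]>172))&(H[...,1]>120)&(d>0)&(W[...,0]<540);q=W[m];print(len(q),q.mean(0),np.percentile(q,1,0),np.percentile(q,99,0),cv2.minAreaRect(q[:,:2].astype(np.float32)))
```

```text
[488.57611727 214.91453916 136.62470859] [ 0.01489309  0.99987411 -0.00152537 -0.00525649] [-0.21357704  0.65881955  0.26850699]
1219 [492.14617355 218.94489064  67.46637849] [469.83990872 212.21280943  60.67100082] [518.37076555 225.79032798  70.15419659] ((494.78179931640625, 219.13912963867188), (13.068033218383789, 50.42145919799805), 88.20523834228516)
```

View pics/w2.png

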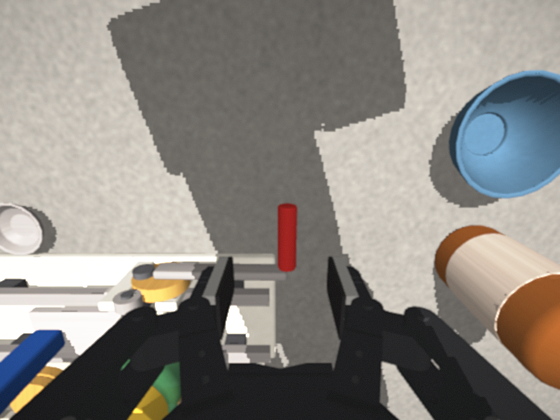

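The handle shows at (287,238), measured at centre (495,219,63). I descend onto it and close.

>>> arm_command([
  {"angular": [0,0,0],"slide": [4,4,-20],"hand": 50},
  {"angular": [0,0,0],"slide": [4,4,-40],"hand": 50},
  {"angular": [0,0,0],"slide": [4,4,-60],"hand": 50},
  {"angular": [0,0,0],"slide": [4,4,-73],"hand": 50},
  {"angular": [0,0,0],"slide": [4,4,-73],"hand": 6},
  {"angular": [0,0,0],"slide": [4,4,-73],"hand": 6},
  {"angular": [0,0,0],"slide": [4,4,-73],"hand": 6},
  {"angular": [0,0,0],"slide": [4,4,-73],"hand": 6},
  {"angular": [0,0,0],"slide": [4,4,-73],"hand": 6},
])

```text
clock: 8.35
tcp_pos: [497.5, 219.3, 69.8]
tool_rot: [0.015, 1.0, -0.0, 0.001]
ft_force: [0.9, -4.9, -0.3]
finger_gap: 11.4
finger_force: 58.6
```

The grip is about 6 mm high, so I reopen, lower and regrip.

>>> arm_command([
  {"angular": [0,0,0],"slide": [0,0,0],"hand": 35},
  {"angular": [0,0,0],"slide": [0,0,0],"hand": 35},
  {"angular": [0,0,0],"slide": [-2,0,-6],"hand": 35},
  {"angular": [0,0,0],"slide": [-2,0,-6],"hand": 35},
  {"angular": [0,0,0],"slide": [-2,0,-6],"hand": 6},
  {"angular": [0,0,0],"slide": [-2,0,-6],"hand": 6},
  {"angular": [0,0,0],"slide": [-2,0,-6],"hand": 6},
  {"angular": [0,0,0],"slide": [-2,0,-6],"hand": 6},
])

```text
clock: 9.35
tcp_pos: [494.6, 219.4, 62.8]
tool_rot: [0.015, 1.0, -0.0, -0.0]
ft_force: [0.0, -5.5, -0.4]
finger_gap: 11.8
finger_force: 58.4
```

>>> arm_command([
  {"angular": [0,0,0],"slide": [0,-0.5,7.7],"hand": 6},
  {"angular": [0,0,0],"slide": [0,-1.5,15.3],"hand": 6},
  {"angular": [0,0,0],"slide": [0,-3.1,22.8],"hand": 6},
  {"angular": [0,0,0],"slide": [-0.1,-5.2,30.3],"hand": 6},
  {"angular": [0,0,0],"slide": [-0.2,-7.8,37.5],"hand": 6},
  {"angular": [0,0,0],"slide": [-0.3,-10.9,44.5],"hand": 6},
  {"angular": [0,0,0],"slide": [-0.4,-14.5,51.4],"hand": 6},
  {"angular": [0,0,0],"slide": [-0.5,-18.6,57.9],"hand": 6},
  {"angular": [0,0,0],"slide": [-0.7,-23,64.1],"hand": 6},
  {"angular": [0,0,0],"slide": [-0.8,-28,70.1],"hand": 6},
  {"angular": [0,0,0],"slide": [-1,-33.3,75.6],"hand": 6},
  {"angular": [0,0,0],"slide": [-1,-33.3,75.6],"hand": 6},
])

```text
clock: 10.85
tcp_pos: [493.8, 189.5, 141.2]
tool_rot: [0.015, 1.0, 0.003, 0.001]
ft_force: [-7.3, 11.1, 8.0]
finger_gap: 11.6
finger_force: 59.1
```

>>> arm_command([
  {"angular": [0,0,0],"slide": [0,1,6],"hand": 6},
  {"angular": [0,0,0],"slide": [-0.1,-4.1,10],"hand": 6},
  {"angular": [0,0,0],"slide": [-0.3,-12.7,16.9],"hand": 6},
  {"angular": [0,0,0],"slide": [-0.6,-22,22.8],"hand": 6},
  {"angular": [0,0,0],"slide": [-0.9,-31.8,27.8],"hand": 6},
  {"angular": [0,0,0],"slide": [-0.9,-31.8,27.8],"hand": 6},
])

```text
clock: 11.6
tcp_pos: [492.7, 155.3, 168.6]
tool_rot: [0.015, 1.0, 0.001, -0.0]
ft_force: [-7.2, 5.4, 7.5]
finger_gap: 11.8
finger_force: 59.3
```

>>> arm_command([
  {"angular": [0,0,0],"slide": [-0.1,-5,4],"hand": 6},
  {"angular": [0,0,0],"slide": [-0.3,-10.2,6],"hand": 6},
  {"angular": [0,0,0],"slide": [-0.5,-15.5,7.5],"hand": 6},
  {"angular": [0,0,0],"slide": [-0.6,-20.8,8.9],"hand": 6},
  {"angular": [0,0,0],"slide": [-0.8,-26.2,9.9],"hand": 6},
  {"angular": [0,0,0],"slide": [-0.9,-31.6,10.8],"hand": 6},
  {"angular": [0,0,0],"slide": [-1,-37.1,11.3],"hand": 6},
  {"angular": [0,0,0],"slide": [-1.1,-40.5,11.6],"hand": 6},
  {"angular": [0,0,0],"slide": [-1.1,-40.5,11.6],"hand": 6},
])

```text
clock: 12.72
tcp_pos: [491.8, 115.1, 180.8]
tool_rot: [0.015, 1.0, 0.001, 0.0]
ft_force: [-8.7, 5.1, 12.3]
finger_gap: 11.4
finger_force: 58.8
```

Run:
```python
from h import *
o=bot.observe();print(o["tcp_pos"],o["ft_force"],o["finger_gap"])
for n in("side","scene"):
    s=snap(n);P=cloud(s);H=cv2.cvtColor(s["color"],cv2.COLOR_RGB2HSV)
    h=((H[...,0]<8)|(H[...,0]>172))&(H[...,1]>120)&(s["depth"]>0)&(P[...,0]>450)&(P[...,0]<540)&(P[...,1]>50)&(P[...,1]<200)&(P[...,2]>140)&(P[...,2]<190);q=P[h]
    if len(q):print("handle",len(q),q.mean(0),q.min(0),q.max(0))
    if n=="side":cv2.imwrite("pics/s3.png",cv2.resize(cv2.cvtColor(s["color"][100:270,160:340],cv2.COLOR_RGB2BGR),None,fx=3.5,fy=3.5,interpolation=2))
```

```text
[491.77156384 115.06889441 180.84634779] [-8.68214583  5.08920495 12.29631686] 11.398098883032695
handle 45 [484.81095783 109.46034945 174.06830061] [467.05696155  94.07510642 167.37781852] [514.29993341 119.1950142  183.88092627]
handle 9 [510.86069026 110.52983404 174.7868875 ] [505.83359994 109.14521611 170.3374805 ] [517.28960761 112.27581491 178.54699616]
```

View pics/s3.png

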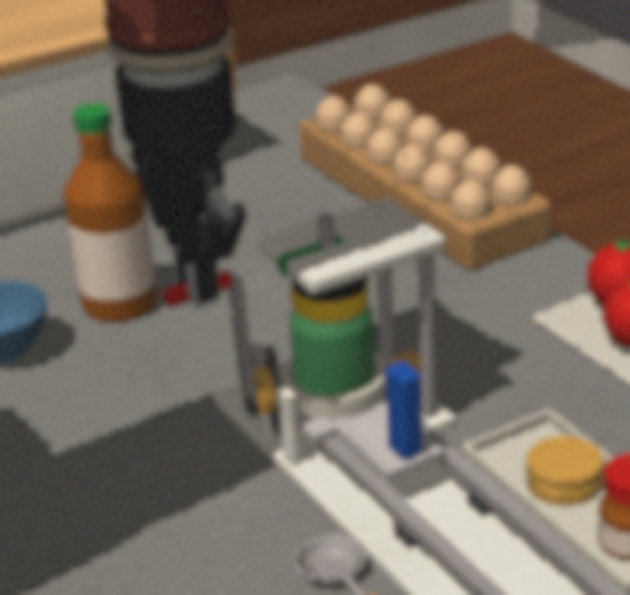

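The jar is raised against the pad, with the lever about 0.05 rad short. A small correction takes it to the top.

>>> arm_command([
  {"angular": [0,0,0],"slide": [0,-3,1],"hand": 6},
  {"angular": [0,0,0],"slide": [-0.1,-6,1.5],"hand": 6},
  {"angular": [0,0,0],"slide": [-0.1,-6,1.5],"hand": 6},
  {"angular": [0,0,0],"slide": [-0.1,-6,1.5],"hand": 6},
  {"angular": [0,0,0],"slide": [-0.1,-6,1.5],"hand": 6},
  {"angular": [0,0,0],"slide": [-0.1,-6,1.5],"hand": 6},
  {"angular": [0,0,0],"slide": [-0.1,-6,1.5],"hand": 6},
  {"angular": [0,0,0],"slide": [-0.1,-6,1.5],"hand": 6},
])

```text
clock: 13.82
tcp_pos: [491.1, 108.9, 181.5]
tool_rot: [0.015, 1.0, 0.001, -0.0]
ft_force: [-8.4, 5.0, 9.0]
finger_gap: 11.6
finger_force: 58.9
```

Run:
```python
from h import *
from scipy.spatial.transform import Rotation as Ro
o=bot.observe();print(o["tcp_pos"],o["ft_force"],o["finger_gap"])
s=snap("wrist");d=s["depth"];K=s["intrinsics"];v,u=np.indices(d.shape)
P=np.stack([(u-K[0,2])/K[0,0]*d,(v-K[1,2])/K[1,1]*d,d],-1)
T=np.array(s["hand_eye"]);P=P@T[:3,:3].T+T[:3,3]
H=cv2.cvtColor(s["color"],cv2.COLOR_RGB2HSV);W=P@Ro.from_quat(o["tool_rot"]).as_matrix().T+o["tcp_pos"]
h=((H[...,0]<8)|(H[...,0]>172))&(H[...,1]>120)&(d>0)&(W[...,2]>120);q=W[h]
if len(q):print("handle",len(q),q.mean(0),q.min(0),q.max(0))
# green mark on the plate
for n,s in(("side",snap("side")),("scene",snap("scene"))):
    P=cloud(s);H=cv2.cvtColor(s["color"],cv2.COLOR_RGB2HSV)
    q=P[(cv2.inRange(H,(45,60,30),(85,255,255))>0)&(s["depth"]>0)&(P[...,2]>168)&(P[...,2]<182)&(P[...,0]>520)&(P[...,0]<700)&(P[...,1]<180)]
    if len(q):print(n,"mark",len(q),q.mean(0),q.min(0),q.max(0))
    h=((H[...,0]<8)|(H[...,0]>172))&(H[...,1]>120)&(s["depth"]>0)&(P[...,0]>450)&(P[...,0]<540)&(P[...,1]>50)&(P[...,1]<200)&(P[...,2]>140)&(P[...,2]<190);q=P[h]
    if len(q):print("handle",len(q),np.median(q,0))
    q=P[(cv2.inRange(H,(105,120,30),(130,255,255))>0)&(s["depth"]>0)&(P[...,2]>114)&(P[...,2]<122)&(P[...,0]>500)&(P[...,0]<700)]
    if len(q):print("post",len(q),q.mean(0))
```

```text
[491.14811364 108.91151387 181.49414689] [-8.35061888  5.0111229   8.95128101] 11.629912510867799
handle 2324 [487.50336419 108.12021784 176.39102605] [465.89990937  47.8062916  164.13725184] [516.0218141  116.03098507 248.8582054 ]
side mark 23 [568.17896466 104.3277782  175.92637689] [556.60484287  99.07837338 168.23039268] [584.57256301 110.98811911 178.98037065]
handle 42 [476.71203672 104.26131757 174.5120417 ]
post 38 [590.03789881   2.40008289 118.07333921]
scene mark 2 [ 579.34651205 -281.85542724  174.68437451] [ 577.35290312 -668.84525222  172.88943702] [581.34012099 105.13439775 176.479312  ]
handle 11 [507.25095517 104.66322129 174.91002752]
post 25 [594.02386855   5.11026667 118.23994663]
```

```bash
python3 -c "
from rig import bot
print(bot.job_done())"
```

```text
the job is handed in; nothing more can be done
None
```

The carrier is in its detent, and I handed the job in with the gripper holding the lever about straight up (estimated within 0.03 rad) and the jar's lid against the pad. The hand-in gave no pass or fail result, the pad force was never measured directly, and no bystander was knowingly touched, though I did not re-measure their positions.

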